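Index the sculptor's turntable and set its brake

ROBOT

A 7-joint arm with a two-finger parallel gripper is mounted at the origin on the work surface. World frame = base frame: x ahead of the robot, y to its left, z up, the work surface at z = 0. Lengths are in m, angles in rad, forces in N, time in s.
With the tool pointing down it reaches from about 0.425 to 0.95 m from the base axis. Payload 4.7 kg.
Tool frame: the origin (TCP) lies on the centre line of the jaws, within the pads' length; the fingertips stand robot.nose_length ahead of it and the grasp point (between the pads) lies 8 mm behind it (robot.nose_length is the distance from the TCP to the fingertips, in m); z points along the fingers, y is the line along which they close (so a half turn about z gives the same grasp; the last joint's range is limited). The gripper opens to 85 mm and grips with 20 to 120 N. Pads are 22 mm wide; open, the fingers measure 114 mm over their backs; the gripper's body (76 mm by 85 mm) begins 54 mm behind the grasp point. The pads swing forward as they close: fully open they stand 13 mm farther back than shut.
Start: joints at [-1.149, 0.469, -0.049, 1.532, 0.024, 1.141, -0.082], TCP at [0.294, 0.608, 0.242] pointing down, gripper open.
Joint ranges: [-2.59, 2.59], [-0.33, 1.99], [-1.39, 1.29], [0.1, 2.45], [-1.04, 4.18], [0.21, 1.99], [-2.66, 2.66]. Speed limits (rad/s): [2.57, 2.57, 3.14, 3.14, 3.14, 3.14, 3.14].

INTERFACE

Orientations are given as [roll, pitch, yaw] about the fixed x, y, z axes, in that order (R = Rz(yaw) Ry(pitch) Rx(roll)).
In Python, from plant import robot gives the robot as it stands. Calls block until the motion is done:
- robot.goto(position, orientation): joint-space move of the TCP to a pose.
- robot.move_straight(position, vel=0.15, attitude=None, contact_N=None): straight line of the TCP; attitude=None keeps the orientation; vel is the mean speed in m/s. With contact_N (N) it stops when the force on the tool has changed by that much, and returns True; else False.
- robot.move_joints(angles): joint-space move.
- robot.grip(opening, strength=None): opening from 0.0 (shut) to 1.0 (fully open); strength is the grip in N (None keeps the last); returns when the fingers have stopped.
- robot.sleep(seconds).
- robot.inverse_kinematics(position, orientation): joint angles nearest the present ones, or None.
- robot.sense(): the state.
- robot.grab_frame(name): name is "scene" or "top"; returns a dict with "image" (420x560x3 uint8, red, green, blue), "range_z" (420x560 float32, m along the optical axis (not along the pixel's ray), 0 where there is no reading), "fx", "fy", "cx", "cy" (pixels), "R" (3x3) and "t" (3): a world point X has camera coordinates R X + t. Camera axes: x right, y down, z forward; pixel columns grow to the right and rows downward; lengths in m; the calibration is good to about 2 mm. A picture is of the moment at which its call begins.
A pose or a line that the arm cannot do raises robot.IKError and nothing moves.
- robot.close_job(): hands the job in; it is judged then, once.
The state is a dict: "t": time; "joint_pos": joint angles; "joint_velocities": joint speeds; "effort": joint torques, N m; "tcp_pos": TCP position; "tcp_rot": TCP orientation; "wrist_force": force on the tool from outside, world axes, zero at the start; "torque": the same for the moment, N m; "opening": opening from 0.0 (shut) to 1.0 (fully open); "gripper_force": force on a finger pad.
Only numpy, scipy, OpenCV 4.12 (cv2) and the standard library are available. Lean on these libraries where they do the work, as an engineer would, in place of code of your own. Each camera call takes 0.05 s, during which the arm holds its last target. There are 200 camera calls.

TASK

Turn the sculptor's turntable by pushing on its spokes with a fingertip until its arrow-headed arm points straight at the upright index post, then push the brake lever round until it is fully against its stop, leaving the turntable pointing at the post. Nothing is to be picked up: do not touch the copper bust, which rides on the turntable and must stay standing in the middle, do not lift the turntable's top off its spindle, and leave the hammer, paint can and glue bottle where they are.

Things in the scene. Friction and masses are not known exactly. Their poses are not given: they have to be found in the camera images.
- rotor (a joint): turn of the turntable's top about the vertical axis, rad, growing anticlockwise seen from above; it is 0 when the arrow arm points along world +x. It turns freely both ways (more than a full turn), with about 0.15 N m of friction, and stays where it is left
- hub (a point): centre of the upper face of the turntable's round aluminium plate (136 mm diameter), on the turning axis, 68 mm above the table. Under the plate four level steel spokes, 90 degrees apart, 12 mm wide, 48 to 62 mm above the table, stick out: three end in a 24 mm ball 138 mm from the axis, the fourth is the arrow arm
- turntable: the turntable's fixed round dark base, 200 mm diameter; origin on the turning axis at table height. Beyond it the space under the spokes is free but for the 8 mm high feet of index post and brake. The top only rests on the spindle, held by its weight (about 9 N): an upward pull lifts it
- pointer_tip (a point): tip of the arrow arm, 155 mm from the axis, 55 mm above the table; the arm is a 12 mm wide bar out to 120 mm from the axis, then an arrow head about 48 mm wide
- index_post (a point): axis of the upright steel index post (14 mm diameter, 70 mm tall) fixed beside the turntable, 182 mm from its axis; the point is at 55 mm height. The whole foot and post stand at a different angle round the turntable each time, on the side away from the robot
- index_aim (a point): where the arrow's tip is when it points straight at the post: on the line from the turning axis to the post, 155 mm from the axis, 55 mm above the table
- brake (a joint): angle of the brake lever, rad: 0 when it points straight away from the turntable, growing as it is swung anticlockwise seen from above, up to its stop at 1.25 (brake fully on). It starts between 0 and 0.25; light friction (0.08 N m) keeps it where it is left
- brake_pivot (a point): pivot of the brake lever, 47 mm above the table, on a 36 mm square grey block (38 mm tall), 205 mm from the turntable's axis, on the robot's left of the turntable
- brake_knob (a point): centre of the black 24 mm ball at the end of the brake lever, 88 mm from the pivot, 47 mm above the table; the lever is a level steel bar 12 mm wide, from 41 to 53 mm above the table, with free space under it beyond the block
- bust_centre (a point): middle of the loose copper bust (a head with a crown of spikes; 54 mm wide foot, 82 mm tall) standing on the middle of the turntable's plate; the point is on its upright axis, 40 mm above its foot
- hammer_mid (a point): loose hammer lying to the right of the turntable, about 260 mm long; the point is on it
- paint_can_mid (a point): loose paint can, 72 mm diameter, 95 mm tall, beyond the turntable to the right; point at mid height
- glue_mid (a point): loose slim glue bottle, 44 mm diameter, 100 mm tall, on the robot side of the turntable, to the right; point at mid height
There are look-alikes about, which are no part of the job. What is shaped like the part that bears bust_centre but purple or turquoise is not meant.

How it is judged:
On the way, in this order (a step that is already met when the one before it is completed fails the run):
1. the arrow arm points at the index post and stands still, with the brake lever still off (below 0.45 rad) (horizontal distance between pointer_tip and index_aim below 0.01 m and velocity of joint rotor between -0.05 and 0.05 rad/s and value of joint brake below 0.45 rad), for 0.2 s.
2. the brake lever is fully round (over 1.15 rad) (value of joint brake above 1.15 rad), for 0.2 s.
At the end, for the whole second after the job is handed in: The arrow's tip is within 10 mm of the line-up point towards the index post (about 3.7 degrees) and at rest, the brake lever is at its stop (over 1.13 of 1.25 rad), the bust stands upright within 20 mm of the turntable's axis, and the turntable's top sits on its spindle (horizontal distance between pointer_tip and index_aim below 0.01 m and value of joint brake above 1.13 rad and horizontal distance between bust_centre and hub below 0.02 m and angle between bust_centre's own z axis and vertical below 0.15 rad and height (world z) of hub below 0.072 m and velocity of joint rotor between -0.03 and 0.03 rad/s); the robot touches nothing.
It fails at once if the robot touches the bust (over 1 N) (contact force between any of the fingers, the arm and bust above 1 N).
It fails at once if the bust tips, or is lifted or carried off the turntable's middle (angle between bust_centre's own z axis and vertical above 0.2 rad or height (world z) of bust_centre above 0.12 m or horizontal distance between bust_centre and hub above 0.025 m).
It fails at once if the turntable's top is lifted more than 7 mm (height (world z) of hub above 0.075 m).
It fails at once if a bystander (hammer, paint can, glue bottle) is moved more than 15 mm (distance of any of hammer_mid, paint_can_mid, glue_mid from where it was at the start of the episode above 0.015 m).
It also fails if it takes over 64 s, if anything falls off the work surface, if the arm or the gripper's body presses on something with over 40 N, if the wrist force passes 120 N, or if a joint passes its speed limit or range.

## Working session

There is one attempt and no reset: what is moved stays moved. The work goes in short steps, each a Python script; the robot and the scene stay as the last script left them, time stands still between calls to the robot, and variables do not carry over. Pictures are saved under pics/ and viewed, at most 10 in all, crops included, and the job is handed in when it is done.

```bash
ls; mkdir -p pics; python3 - <<'E'
from plant import robot
import cv2,numpy as np
for n in("top","scene"):
    f=robot.grab_frame(n); cv2.imwrite(f"pics/{n}0.png",f["image"][:,:,::-1]); np.savez(f"{n}0.npz",**f)
    print(n,f["fx"],f["cx"],f["cy"],f["R"].round(3).tolist(),f["t"],(-f["R"].T@f["t"]).round(3))
s=robot.sense();print(s["t"],s["tcp_rot"],robot.nose_length,s["wrist_force"])
E
```

```text
pics
top 417.35169773207485 277.7968629904858 205.2767563498301 [[0.003, -1.0, 0.013], [-0.993, -0.005, -0.122], [0.122, -0.012, -0.992]] [-0.03669704  0.58373437  0.91019146] [ 0.468 -0.023  0.975]
scene 403.8456186276774 277.3844247597521 211.0390687526518 [[-0.123, 0.992, 0.006], [0.853, 0.109, -0.51], [-0.507, -0.057, -0.86]] [ 0.10066149 -0.41985469  1.20697304] [0.982 0.015 0.823]
0.1 [-3.13978215e+00  6.17097610e-05  2.69081645e+00] 0.011 [-0.89049438  0.75628152 -0.09980988]
```

View pics/top0.png

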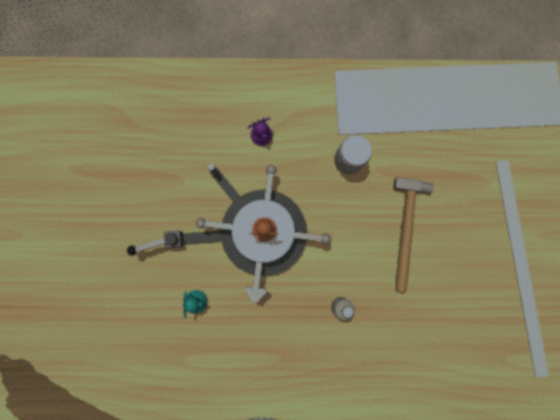

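View pics/scene0.png

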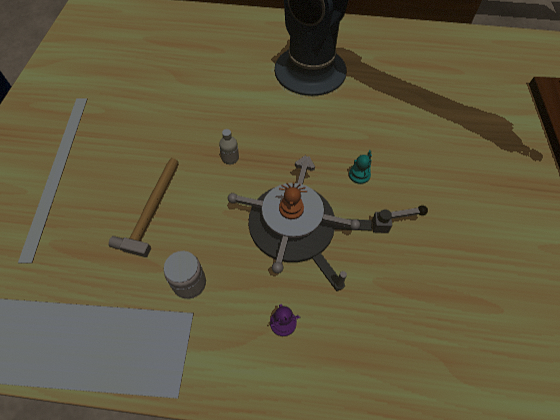

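The top view shows these parts:
- Turntable plate at about (262,232), with the arrow head at (257,295) pointing at the robot.
- Balls at (201,223), (271,170) and (326,239).
- Post at (212,168), brake pivot at (173,240) and black knob at (131,250).

The candidates for the bust are copper (264,230), purple (262,132) and turquoise (195,302). I choose copper, on the plate. The scene view agrees.

```bash
cat > h.py <<'E'
import numpy as np,cv2
def ray(f,uv,z):
    R,t=np.array(f["R"]),np.array(f["t"]);c=-R.T@t
    d=R.T@np.array([(uv[0]-f["cx"])/f["fx"],(uv[1]-f["cy"])/f["fy"],1.]);return (c+d*(z-c[2])/d[2])
def pix(f,X):
    p=f["R"]@np.asarray(X)+f["t"];return np.array([f["fx"]*p[0]/p[2]+f["cx"],f["fy"]*p[1]/p[2]+f["cy"]])
E
python3 - <<'E'
from h import *
f=dict(np.load("top0.npz"));im=f["image"];hsv=cv2.cvtColor(im,cv2.COLOR_RGB2HSV)
for n,p,z in [("hub",(262,232),.068),("arrow",(257,300),.055),("bl",(201,223),.055),("bt",(271,170),.055),("br",(326,239),.055),("post",(212,168),.07),("piv",(173,240),.047),("knob",(131,250),.047),("turq",(195,302),.04),("glue",(344,308),.1),("can",(355,150),.095)]: print(n,ray(f,p,z).round(3))
for p in [(262,255),(230,232),(201,223),(257,294),(131,250),(173,240),(212,168),(235,190),(100,150)]: print(p,hsv[p[1],p[0]])
c=im[140:320,110:350,::-1];cv2.imwrite("pics/crop0.png",cv2.convertScaleAbs(cv2.resize(c,(800,600),interpolation=cv2.INTER_CUBIC),alpha=1.7))
E
```

```text
hub [0.521 0.    0.068]
arrow [0.375 0.01  0.055]
bl [0.541 0.135 0.055]
bt [ 0.661 -0.018  0.055]
br [ 0.507 -0.14   0.055]
post [0.662 0.112 0.07 ]
piv [0.504 0.197 0.047]
knob [0.482 0.289 0.047]
turq [0.369 0.146 0.04 ]
glue [ 0.364 -0.17   0.1  ]
can [ 0.698 -0.2    0.095]
(262, 255) [107  26 157]
(230, 232) [100  17  46]
(201, 223) [ 21  14 125]
(257, 294) [ 39  13 142]
(131, 250) [165  29  35]
(173, 240) [36 19 66]
(212, 168) [ 84  10 130]
(235, 190) [ 29  56 100]
(100, 150) [ 25  92 142]
```

View pics/crop0.png

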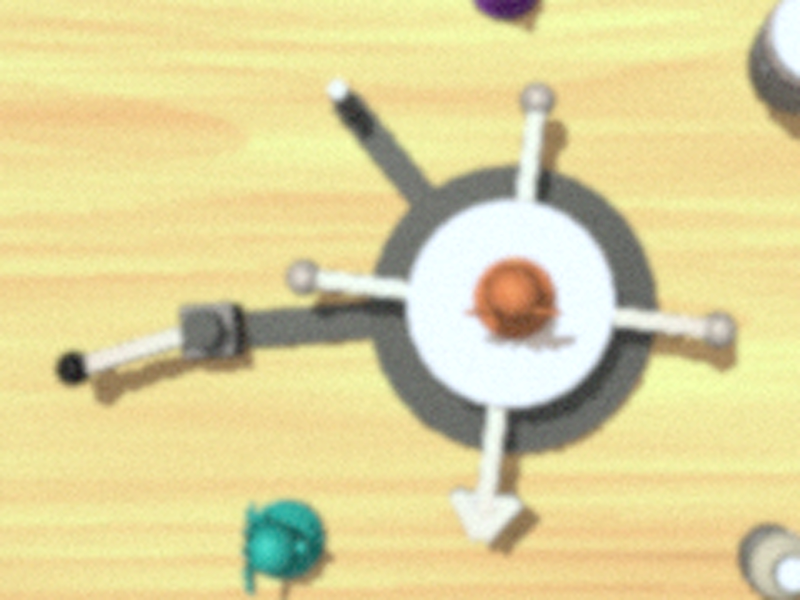

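The close crop confirms the choice: the copper bust stands on the white plate at crop (513,295). The post top is at (339,90), the arrow tip at (488,545) and the knob at (72,368).

```bash
cat >> h.py <<'E'
def masks(f,hub,r0,r1,z=.055,hsvfun=None):pass
E
python3 - <<'E'
from h import *
f=dict(np.load("top0.npz"));g=dict(np.load("scene0.npz"))
P=lambda x,y,z:ray(f,(x/3.3333+110-.35,y/3.3333+140-.35),z)[:2]
l,r,t,a=P(302,278,.055),P(719,329,.055),P(537,99,.055),P(488,545,.055)
pl=P(511,303,.068);po=P(339,90,.07);pv=P(205,333,.055);kn=P(72,368,.047)
print("hub",(l+r)/2,pl,"scene plate",ray(g,(293,210),.068)[:2])
h=((l+r)/2+pl)/2
A=lambda v:np.degrees(np.arctan2(v[1],v[0])).round(1)
for n,q in dict(l=l,r=r,t=t,a=a,post=po,piv=pv).items():print(n,q.round(3),A(q-h),np.linalg.norm(q-h).round(3))
print("post scene",ray(g,(342.5,274),.07), "knob",kn,A(kn-pv),np.linalg.norm(kn-pv))
print("knob scene",ray(g,(423,210),.047),"pivot",ray(g,(383,214),.055))
print("glue scene",ray(g,(226,133),.1),"can",ray(g,(182,267),.095),"turq",ray(g,(361,175),.02))
E
```

```text
hub [ 0.5249359  -0.00109766] [ 0.5244583  -0.00176822] scene plate [ 0.53035609 -0.00200118]
l [0.541 0.137] 83.2 0.139
r [ 0.509 -0.139] -96.6 0.139
t [ 0.663 -0.018] -6.8 0.139
a [0.369 0.012] 175.0 0.157
post [0.665 0.113] 39.3 0.181
piv [0.505 0.2  ] 95.7 0.202
post scene [0.66646365 0.11093074 0.07      ] knob [0.48159724 0.2882162 ] 104.6 0.09165356710366253
knob scene [0.48088863 0.28703041 0.047     ] pivot [0.50768525 0.19582132 0.055     ]
glue scene [ 0.35982821 -0.17921341  0.1       ] can [ 0.70141662 -0.20121801  0.095     ] turq [0.38141517 0.151677   0.02      ]
```

```bash
cat >> h.py <<'E'
H=np.array([.525,-.0015])
def arc(deg,r=.112,z=.061):
    a=np.radians(deg);return [H[0]+r*np.cos(a),H[1]+r*np.sin(a),z]
E
python3 - <<'E'
from h import *
from plant import robot
for y in (0,.8,1.57,2.3,2.69,3.14,-.8,-1.57,-2.3):
    q=[robot.inverse_kinematics(arc(d),[np.pi,0,y]) for d in (105,60,20,-20,-42)]
    print(y,[None if k is None else k[-1].round(2) if hasattr(k[-1],'round') else round(k[-1],2) for k in q])
for d in (105,20,-40):
    print(d,[ (round(y,1), None if (k:=robot.inverse_kinematics(arc(d),[np.pi,0,y])) is None else round(float(k[-1]),2)) for y in np.radians(d)+np.arange(4)*np.pi/2])
E
```

```text
0 [np.float64(-1.47), np.float64(-1.41), np.float64(-1.28), np.float64(-1.13), np.float64(-1.06)]
0.8 [np.float64(-0.74), np.float64(-0.64), np.float64(-0.5), np.float64(-0.36), np.float64(-0.3)]
1.57 [np.float64(-0.06), np.float64(0.03), np.float64(0.18), np.float64(0.33), np.float64(0.39)]
2.3 [np.float64(0.58), np.float64(0.67), np.float64(0.81), np.float64(0.93), np.float64(1.01)]
2.69 [np.float64(0.93), np.float64(1.0), np.float64(1.13), np.float64(1.26), np.float64(1.35)]
3.14 [np.float64(1.32), np.float64(1.39), np.float64(1.5), np.float64(1.65), np.float64(1.75)]
-0.8 [np.float64(-1.79), np.float64(-1.77), np.float64(-1.69), np.float64(-1.57), np.float64(-1.5)]
-1.57 [np.float64(2.65), np.float64(2.12), np.float64(2.26), np.float64(-2.34), np.float64(-2.27)]
-2.3 [np.float64(2.03), np.float64(2.08), np.float64(2.22), np.float64(2.37), np.float64(2.45)]
105 [(np.float64(1.8), 0.17), (np.float64(3.4), 1.54), (np.float64(5.0), -2.29), (np.float64(6.5), -1.24)]
20 [(np.float64(0.3), -0.93), (np.float64(1.9), 0.48), (np.float64(3.5), 1.79), (np.float64(5.1), -2.12)]
-40 [(np.float64(-0.7), -1.4), (np.float64(0.9), -0.24), (np.float64(2.4), 1.13), (np.float64(4.0), 2.47)]
```

```bash
python3 - <<'E'
from h import *
from plant import robot
R=lambda d:[np.pi,0,np.radians(d)+np.pi/2]
robot.grip(0.0)
robot.goto(arc(104,.106,.2),R(104)); robot.move_straight(arc(104,.106,.061),vel=.12)
print(robot.sense()["t"],robot.sense()["wrist_force"])
for d in np.linspace(92,-34,12):
    robot.move_straight(arc(d,.106),vel=.1,attitude=R(d)); 
    print(int(d),np.round(robot.sense()["wrist_force"],1))
print(robot.sense()["t"],robot.sense()["tcp_pos"])
f=robot.grab_frame("top");np.savez("top1.npz",**f)
cv2.imwrite("pics/crop1.png",cv2.convertScaleAbs(cv2.resize(f["image"][140:320,110:350,::-1],(800,600),interpolation=cv2.INTER_CUBIC),alpha=1.7))
E
```

```text
4.15 [-0.2415315  -0.07096376  0.76791557]
92 [-0.2  0.2  0.3]
80 [-0.9 -0.   0.3]
69 [-0.2  1.1 -0.1]
57 [-0.2  0.1 -0.2]
46 [ 1.   0.5 -0.6]
34 [0.2 0.6 0.2]
23 [0.5 0.2 0.6]
11 [ 0.8  0.1 -1.1]
0 [0.1 0.5 0. ]
-11 [ 0.1 -0.6  0.2]
-22 [-1.1  0.5 -0.3]
-34 [ 0.3 -0.4  0.4]
8.4667 [ 0.61306366 -0.06002207  0.06093242]
```

View pics/crop1.png

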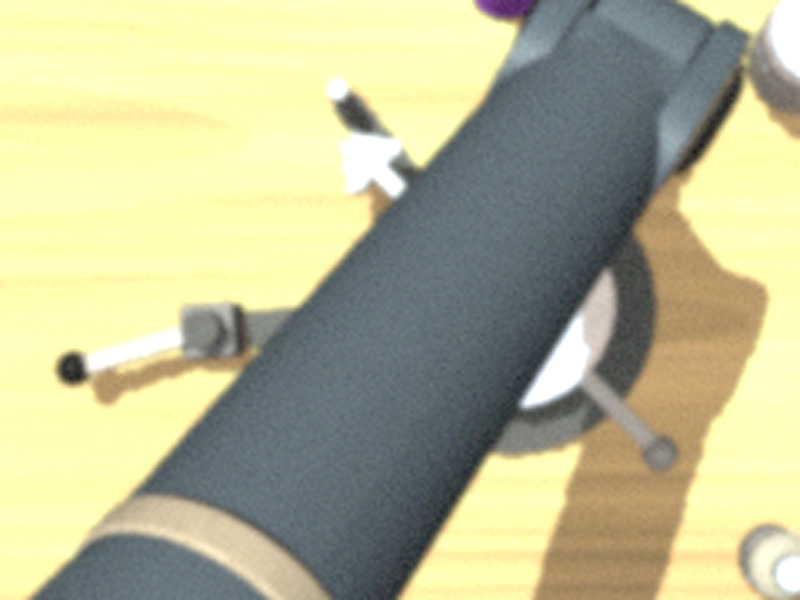

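The arrow tip is at crop (341,142), a little short of the post at (338,88). The near ball is at (660,453).

```bash
cat >> h.py <<'E'
def crop_xy(f,x,y,z):return ray(f,(x/3.3333+110-.35,y/3.3333+140-.35),z)[:2]
def ang(q):v=q-H;return np.degrees(np.arctan2(v[1],v[0])),np.linalg.norm(v)
E
python3 - <<'E'
from h import *
f=dict(np.load("top1.npz"))
for n,x,y,z in(("tip",341,142,.055),("ball",660,453,.055),("post",338,89,.07)):print(n,ang(crop_xy(f,x,y,z)))
E
```

```text
tip (np.float64(46.82064966284456), np.float64(0.1572262583236394))
ball (np.float64(-134.79171976846044), np.float64(0.13817569585711392))
post (np.float64(39.361208739591405), np.float64(0.18168513272177167))
```

```bash
python3 - <<'E'
from h import *
from plant import robot
R=lambda d:[np.pi,0,np.radians(d)+np.pi/2]
robot.move_straight(arc(-40.4,.106),vel=.03,attitude=R(-40.4)); robot.sleep(.2)
d=-15
robot.move_straight(arc(-30,.106),vel=.1,attitude=R(-30))
robot.move_straight(arc(-10,.106),vel=.15,attitude=R(-10))
f=robot.grab_frame("top");np.savez("top2.npz",**f);print(robot.sense()["t"])
cv2.imwrite("pics/crop2.png",cv2.convertScaleAbs(cv2.resize(f["image"][140:320,110:350,::-1],(800,600),interpolation=cv2.INTER_CUBIC),alpha=1.7))
E
```

```text
10.15
```

View pics/crop2.png

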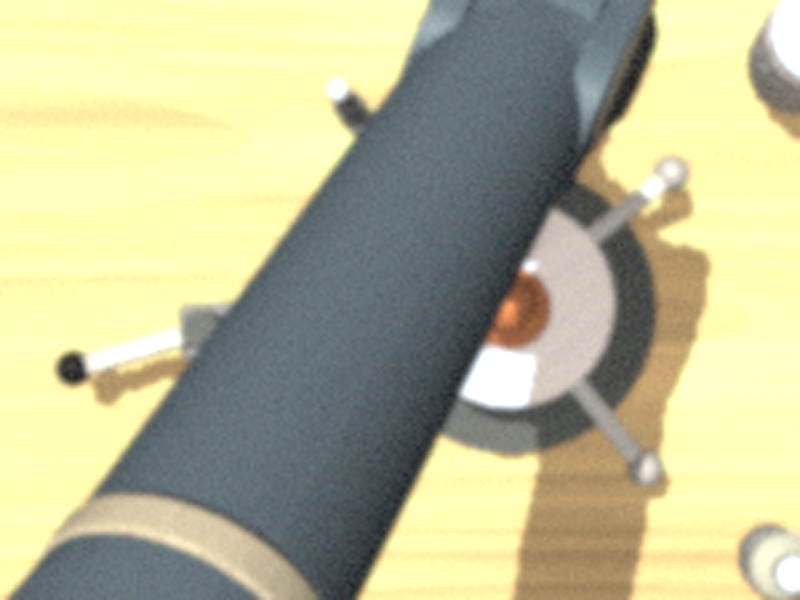

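The balls are at crop (671,171) and (646,467), but the arm hides the arrow. I'll lift, move towards the brake's far side and look from there.

```bash
python3 - <<'E'
from h import *
from plant import robot
f=dict(np.load("top2.npz"))
print(ang(crop_xy(f,671,171,.055))[0]+90,ang(crop_xy(f,646,467,.055))[0]+180)
robot.move_straight(arc(-10,.106,.21),vel=.15)
robot.goto([.58,.26,.2],[np.pi,0,np.pi])
f=robot.grab_frame("top");np.savez("top3.npz",**f);print(robot.sense()["t"])
cv2.imwrite("pics/crop3.png",cv2.convertScaleAbs(cv2.resize(f["image"][140:320,110:350,::-1],(800,600),interpolation=cv2.INTER_CUBIC),alpha=1.7))
E
```

```text
39.951923144766134 39.87072310478075
12.4417
```

View pics/crop3.png

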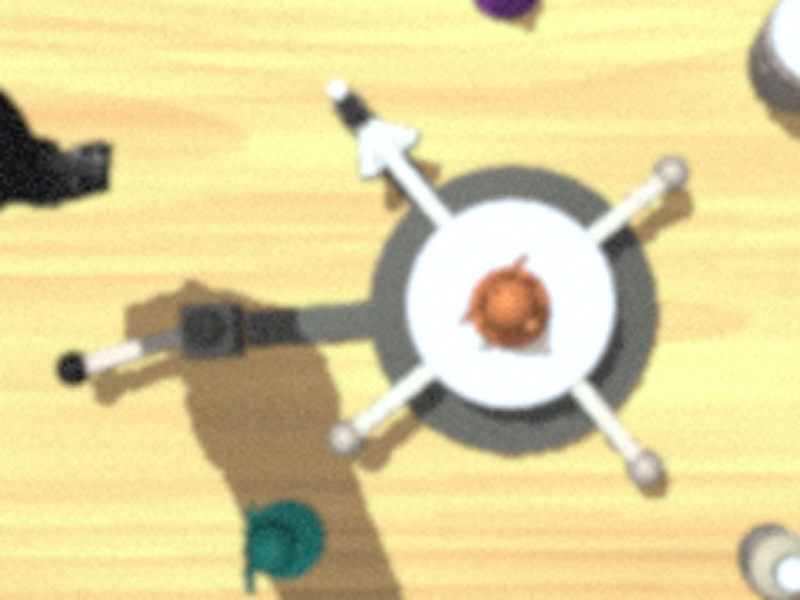

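The arrow tip at crop (380,135) lies on the line to the post. The rotor is at 39.9° against 39.2° for the post, the bust is centred, and the lever is still off. Next I push the lever.

```bash
python3 - <<'E'
from h import *
from plant import robot
V=np.array([.506,.199])
R=lambda d:[np.pi,0,np.radians(d)+np.pi/2]
B=lambda d,z=.051,r=.062:[V[0]+r*np.cos(np.radians(d)),V[1]+r*np.sin(np.radians(d)),z]
robot.goto(B(66,.16),R(66)); robot.move_straight(B(66),vel=.12)
for d in (78,90,102,114,126,138,145):
    if robot.move_straight(B(d),vel=.07,attitude=R(d),contact_N=12): print("early",d)
for d in np.arange(147,163,2):
    if robot.move_straight(B(d),vel=.03,attitude=R(d),contact_N=6): print("stop",d);break
s=robot.sense();print(s["t"],s["wrist_force"],s["tcp_pos"],np.degrees(np.arctan2(*(s["tcp_pos"][:2]-V)[::-1])))
robot.sleep(.4)
robot.move_straight(B(d-25),vel=.08,attitude=R(d-25)); robot.move_straight(B(d-25,.2),vel=.15)
robot.goto([.45,.42,.25],R(d-25)); 
f=robot.grab_frame("top");np.savez("top4.npz",**f);print(robot.sense()["t"])
cv2.imwrite("pics/crop4.png",cv2.convertScaleAbs(cv2.resize(f["image"][140:320,110:350,::-1],(800,600),interpolation=cv2.INTER_CUBIC),alpha=1.7))
E
```

```text
18.3917 [  8.06575089  30.01372112 -19.79821138] [0.45188899 0.2338715  0.05234182] 147.20049859728874
21.3333
```

View pics/crop4.png

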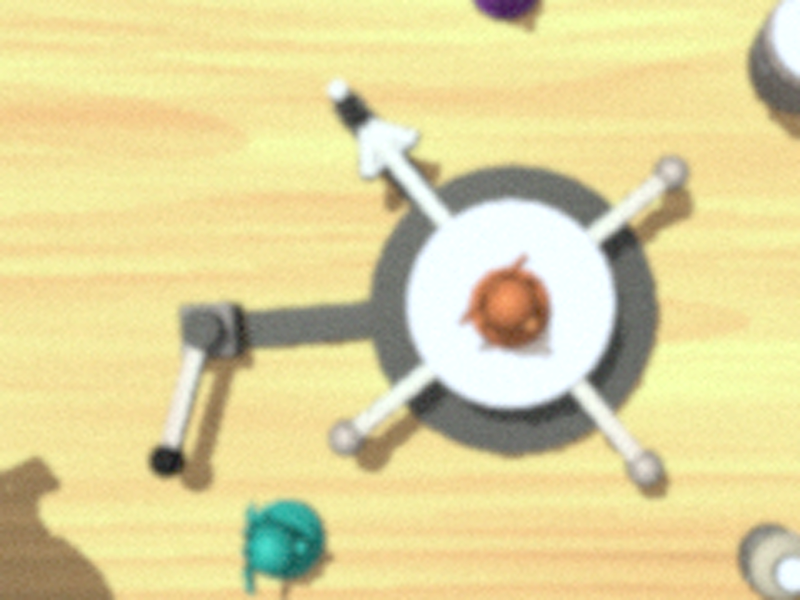

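The lever now points back towards the robot, with the knob at crop (166,461) and the pivot at (205,330). The arrow is still on the post and the bust is still centred. The force rose to about 30 N, so the lever reached its stop. I'll check the angle.

```bash
python3 - <<'E'
from h import *
from plant import robot
f=dict(np.load("top4.npz"))
k=crop_xy(f,166,461,.047);p=crop_xy(f,205,331,.055);v=k-p
a=np.degrees(np.arctan2(v[1],v[0]));b=np.radians(a-ang(p)[0]);print(k,p,a,b)
print(ang(crop_xy(f,671,171,.055))[0]+90,ang(crop_xy(f,646,467,.055))[0]+180,ang(crop_xy(f,343,437,.055))[0]-90)
if b>1.17: print(robot.close_job())
E
```

```text
[0.42118769 0.22405002] [0.50599449 0.19956291] 163.89446030716454 1.1954564479046919
39.951923144766134 39.87072310478075 38.81954935784222
the job is handed in; nothing more can be done
None
```

The job is handed in: by the last camera measurement the arrow is within about 1° of the index post, the brake lever is at about 1.20 rad after pressing hard on its stop, the bust is centred and the arm is clear; no verdict came back.

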